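Raise the red drying stand until it locks

ROBOT

A 7-joint arm with a two-finger parallel gripper is mounted at the origin on a cart in front of the work surface, level with it; the furniture and walls round the work are solid. World frame = base frame: x ahead of the robot, y to its left, z up, the work surface at z = 0. Lengths are in m, angles in degrees, forces in N, time in s.
With the tool pointing down it reaches from about 0.4 to 0.9 m from the base axis. Payload 5.5 kg.
Tool frame: the origin (TCP) lies on the centre line of the jaws, within the pads' length; the fingertips stand arm.tip_reach ahead of it and the grasp point (between the pads) lies 6 mm ahead of it (arm.tip_reach is the distance from the TCP to the fingertips, in m); z points along the fingers, y is the line along which they close (so a half turn about z gives the same grasp; the last joint's range is limited). The gripper opens to 85 mm and grips with 20 to 120 N. Pads are 22 mm wide; open, the fingers measure 114 mm over their backs; the gripper's body (76 mm by 85 mm) begins 54 mm behind the grasp point. The pads swing forward as they close: fully open they stand 13 mm farther back than shut.
Start: joints at [82.46, 28.699, -24.465, 88.831, 12.651, 65.22, -12.049], TCP at [0.25, -0.6, 0.256] pointing down, gripper open.
Joint ranges: [-164.97, 164.97], [-17.58, 116.51], [-87.97, 89.64], [11.32, 138.91], [-80.73, 260.73], [10.89, 115.49], [-147.41, 147.41]. Speed limits (degrees/s): [147.25, 147.25, 180, 180, 180, 180, 180].

INTERFACE

Orientations are given as [roll, pitch, yaw] about the fixed x, y, z axes, in that order (R = Rz(yaw) Ry(pitch) Rx(roll)).
In Python, from bench import arm gives the robot as it stands. The module is installed in compiled form; this text tells all that it offers.
- The arm moves only by the shell command python3 -m pendant 'ROWS' [FORCE]. ROWS is JSON, a list of rows, each a list of 5 numbers: the shift along the tool's x, y, z in mm, then the turn about the tool's z in rad, then the opening, from 0 (shut) to 1 (fully open). A call has 1 to 20 rows; each row is the pose to reach, as a shift and turn from the pose commanded when the call began, along the tool's axes at that moment; what a row does not reach only later rows make up. A row lasts 1/8 s, in which the tool goes at most 62.5 mm and 10.7 degrees, less where a joint would pass 70% of its speed; a pose out of reach is approached as far as the arm can. A call with a gripper value outside its range is refused whole. The fingers move at their own pace and stop on an object; FORCE is the grip in N (left out, the last holds). Time passes only in rows, so rows that repeat a pose let the fingers close. It gives the time, the measured TCP pose, the force, the opening and the grip force at its end, in the units of the state.
- arm.sense(): the state, without advancing time (a new reading comes with each control period).
- arm.camera(name): name is "scene" or "top"; returns a dict with "image" (480x640x3 uint8, red, green, blue), "depth" (480x640 float32, m along the optical axis (not along the pixel's ray), 0 where there is no reading), "fx", "fy", "cx", "cy" (pixels), "camera_from_world" (4x4, takes a point from world to camera coordinates). Camera axes: x right, y down, z forward; pixel columns grow to the right and rows downward; lengths in m; the calibration is good to about 2 mm. A picture is of the moment at which its call begins.
- arm.job_done(): hands the job in; it is judged then, once.
Trained networks look in a picture, given as the dict that the camera call returned (one of the last four; its "shot" number tells which), for a name from the list of things; names that differ only in an ending like _2 or _b are one class to them, and where a whole thing is asked for, a point or a joint stands for the part that bears it (a point fixed in the world has none). Each returns a list of dicts, best first, with "conf" (0 to 1); they miss things now and then, are a little off and sometimes report something else, mostly with a low value. They report only what shows in the picture. A call takes as long as a camera call.
- arm.recognise(picture, name): "xyz" ([x, y, z] in m, in the coordinates of the camera as it stood for that picture, good to about 4 mm: the middle of the surface that is visible of it).
- arm.trace(picture, name): "region" (480x640 bool, what is visible of it).
- arm.pinpoint(picture, name): "xyz" ([x, y, z] in m, in the coordinates of the camera as it stood for that picture, good to about 4 mm: a listed point, or the origin of a listed thing).
The state is a dict: "clock": time; "joint_positions": joint angles; "joint_velocities": joint speeds; "tau": joint torques, N m; "tool_pos": TCP position; "tcp_rot": TCP orientation; "ft_force": force on the tool from outside, world axes, zero at the start; "moment": the same for the moment, N m; "finger_gap": opening from 0.0 (shut) to 1.0 (fully open); "grasp_force": force on a finger pad.
Only numpy, scipy, OpenCV 4.12 (cv2) and the standard library are available. Lean on these libraries where they do the work, as an engineer would, in place of code of your own. Each camera call takes 0.05 s, during which the arm holds its last target. There are 200 camera calls.

TASK

Two small T-shaped drying stands are fixed to the worktop. Take the one with the red crossbar and pull its telescopic mast up out of its tube until the yellow lock button springs out above the tube, then let go so that it stays up, locked. Leave the stand with the blue crossbar as it is.

Things in the scene. Friction and masses are not known exactly. Their poses are not given: they have to be found in the camera images.
- red_bar (a point): Centre of the RED crossbar of the stand to raise: level, 160 mm long along this point's y, 16 mm wide (x), 16 mm high (z, up), ends turned up 10 mm. Grip its middle from above, closing along x; a grey hub there (22 mm in x, 30 in y) spans from this point to 12 mm below it, then only the round 14 mm mast. With mast down the bar's centre is 172 mm over the worktop, 42 mm over the tube's black collar.
- red_mast (a joint): How far the red stand's mast is drawn straight up out of its tube, in m: 0 fully down, end stop 0.098. It starts at 0 to 0.03, moves stiffly (2 to 5 N), does not turn, and stays where it is left. From 0.080 up the button is clear of the tube and springs out; then the mast cannot sink below 0.080.
- red_button (a joint): Travel of the red stand's yellow lock button out of the mast, in m: about 0 while held in, hidden in the tube; 0.007 when sprung out above the collar, on the side of red_bar's -x (towards the robot). Its own spring drives it; do not touch it.
- blue_bar (a point): Centre of the BLUE crossbar of the other, equal stand, to be left alone. Each stand: upright aluminium tube 24 mm thick with a black collar 29 mm thick at its top, 130 mm over the worktop, on a round black foot 110 mm across that is fixed to the worktop.

How it is judged (in metres and radians):
At the end, for the whole second after the job is handed in: The red stand's mast is up by at least 77 mm and at rest, its yellow button is out by more than 5 mm, and the blue crossbar is within 12 mm of where it was (value of joint red_mast above 0.077 m and value of joint red_button above 0.005 m and velocity of joint red_mast between -0.01 and 0.01 m/s and distance of blue_bar from where it was at the start of the episode below 0.012 m); the robot touches nothing.
It fails at once if the blue stand's crossbar is moved by more than 12 mm (distance of blue_bar from where it was at the start of the episode above 0.012 m).
It also fails if it takes over 34 s, if anything falls off the work surface, if the arm or the gripper's body presses on something with over 40 N, if the wrist force passes 120 N, or if a joint passes its speed limit or range.

## Working session

There is one attempt and no reset: what is moved stays moved. The work goes in short steps, Python scripts to look and compute and a shell command to move; the robot and the scene stay as the last step left them, time stands still between calls to the robot, and variables do not carry over. Pictures are saved under pics/ and viewed, at most 10 in all, crops included, and the job is handed in when it is done.

```bash
mkdir -p pics; cat > h.py <<'E'
import numpy as np, cv2
from bench import arm
def w(p,x):
    T=np.linalg.inv(p["camera_from_world"]); return T[:3,:3]@np.array(x)+T[:3,3]
def cloud(p,m):
    d=p["depth"]; v,u=np.nonzero(m&(d>0)); z=d[v,u]
    c=np.stack([(u-p["cx"])*z/p["fx"],(v-p["cy"])*z/p["fy"],z],1)
    T=np.linalg.inv(p["camera_from_world"]); return c@T[:3,:3].T+T[:3,3]
E
python3 - <<'E'
from h import *
np.set_printoptions(precision=4,suppress=True)
s=arm.sense(); print(s["clock"],s["tool_pos"],s["tcp_rot"],arm.tip_reach,s["finger_gap"])
ims=[]
for n in("scene","top"):
    p=arm.camera(n); ims.append(p["image"])
    for k in("red_bar","blue_bar"):
        print(n,k,[(w(p,r["xyz"]),r["conf"]) for r in arm.pinpoint(p,k)[:3]])
        t=arm.trace(p,k)
        if t:
            c=cloud(p,t[0]["region"]); v,u=np.nonzero(t[0]["region"])
            m=np.median(c,0); c=c[np.linalg.norm(c-m,axis=1)<.12]
            q=c[:,:2]-c[:,:2].mean(0); e=np.linalg.svd(q,full_matrices=False)[2][0]
            pr=q@e
            print('  trace',t[0]["conf"],u.mean(),v.mean(),len(c),'mean',c.mean(0),'zmax',np.percentile(c[:,2],[5,50,95]),'dir',np.degrees(np.arctan2(e[1],e[0])),'mid',c[:,:2].mean(0)+e*(pr.max()+pr.min())/2,'len',np.ptp(pr))
cv2.imwrite("pics/a.png",cv2.resize(np.vstack(ims)[:,:,::-1],(400*1,600)))
for n,i in zip("st",ims): cv2.imwrite(f"pics/{n}.png",i[:,:,::-1])
E
```

```text
0.0 [ 0.2497 -0.5994  0.2553] [-179.8887   -0.0026   22.6212] 0.025 1.0022698733444249
scene red_bar [(array([ 0.453 , -0.1698,  0.1963]), 0.6)]
  trace 0.67 389.8778280542986 151.00301659125188 644 mean [ 0.4482 -0.1636  0.1916] zmax [0.1449 0.1995 0.21  ] dir 86.00347576222795 mid [ 0.4476 -0.1711] len 0.16503324038921185
scene blue_bar [(array([0.4415, 0.319 , 0.1855]), 0.97)]
  trace 0.71 270.0854357798165 292.4701834862385 1718 mean [0.4413 0.3271 0.1854] zmax [0.1461 0.1905 0.1995] dir 73.51783360626918 mid [0.4399 0.3221] len 0.15985151134818787
top red_bar [(array([ 0.4519, -0.1762,  0.1969]), 0.8)]
  trace 0.64 440.32647814910024 258.96529562982005 774 mean [ 0.4504 -0.1722  0.2032] zmax [0.197  0.2035 0.2124] dir -93.72712536510542 mid [ 0.4504 -0.1726] len 0.15912406367468013
top blue_bar [(array([0.4402, 0.3211, 0.1878]), 0.9)]
  trace 0.69 171.54598370197905 265.034924330617 827 mean [0.4434 0.3187 0.1922] zmax [0.1847 0.193  0.202 ] dir 73.59638912996509 mid [0.4433 0.3182] len 0.1609464175571857
```

View pics/s.png

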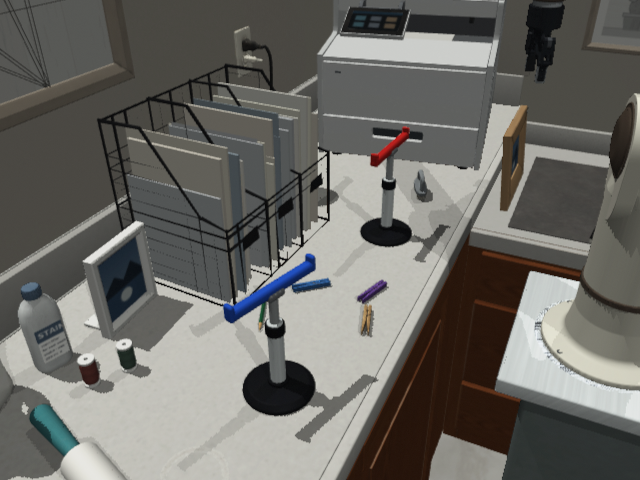

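View pics/t.png

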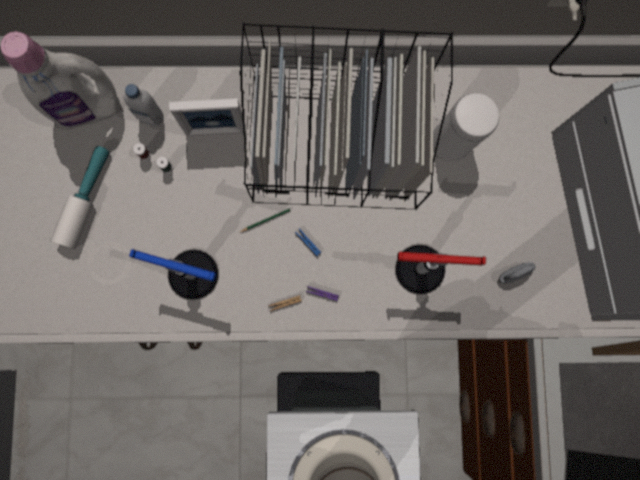

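The scene view shows the red stand at about (390,150) and the blue one at (270,290). The top view puts the red bar at about (441,259). Its ends match 160 mm, and z is about 0.196, so the mast is about 24 mm out. The printer stands right of the path, so I'll check obstacle heights.

```bash
python3 - <<'E'
from h import *
P=np.vstack([cloud(p,np.ones((480,640),bool)) for p in (arm.camera("top"),arm.camera("scene"))])
for x in np.arange(.15,.75,.05):
    print(f"{x:.2f}",*[ (lambda q: f"{np.percentile(q[:,2],98):6.2f}" if len(q)>5 else "   -  ")(P[(abs(P[:,0]-x)<.025)&(abs(P[:,1]-y)<.025)]) for y in np.arange(-.65,.01,.05)])
print(np.arange(-.65,.01,.05).round(2))
a=np.radians(22.62);R=np.array([[np.cos(a),np.sin(a)],[np.sin(a),-np.cos(a)]])
for t in [(.27,-.37),(.36,-.25),(.451,-.172)]:
    print(t,(R.T@(np.array(t)-[.2497,-.5994])*1000).round(1))
E
```

```text
0.15  -0.11  -0.11  -0.11  -0.11  -0.12  -0.90  -0.90  -0.90  -0.90  -0.81   0.00   0.00   0.00   0.00
0.20  -0.11   0.41   0.38  -0.11  -0.12  -0.90  -0.90  -0.90  -0.90  -0.90  -0.90  -0.90  -0.90  -0.90
0.25   0.29   0.40   0.41  -0.11  -0.12  -0.90  -0.90  -0.90  -0.90  -0.90  -0.90  -0.90  -0.90  -0.90
0.30   0.33   0.39   0.38   0.00   0.00   0.00   0.00   0.00   0.00   0.00   0.00   0.00   0.00   0.00
0.35   0.38   0.29   0.28   0.24   0.00   0.00   0.00   0.00   0.00   0.00   0.00   0.00   0.00   0.00
0.40   0.39   0.29   0.28   0.26   0.00   0.00   0.02   0.00   0.00   0.02   0.02   0.00   0.00   0.01
0.45   0.39   0.29   0.28   0.27   0.00   0.05   0.05   0.00   0.21   0.21   0.21   0.21   0.00   0.00
0.50   0.39   0.29   0.28   0.27   0.00   0.00   0.00   0.00   0.00   0.01   0.02   0.00   0.00   0.00
0.55   0.38   0.37   0.36   0.32   0.00   0.00   0.00   0.00   0.00   0.00   0.00   0.00   0.00   0.00
0.60   0.38   0.38   0.36   0.33   0.00   0.00   0.00   0.00   0.00   0.00   0.29   0.29   0.26   0.28
0.65   0.38   0.37   0.37   0.33   0.00   0.00   0.00   0.00   0.00   0.00   0.30   0.30   0.29   0.29
0.70   0.38   0.38   0.37   0.33   0.25   0.00   0.00   0.18   0.18   0.29   0.30   0.30   0.29   0.29
[-0.65 -0.6  -0.55 -0.5  -0.45 -0.4  -0.35 -0.3  -0.25 -0.2  -0.15 -0.1
 -0.05  0.  ]
(0.27, -0.37) [ 107.  -203.9]
(0.36, -0.25) [ 236.2 -280.1]
(0.451, -0.172) [ 350.2 -317.1]
```

```bash
python3 -m pendant '[[15,-40,-25,0,1],[40,-80,-50,-0.1,1],[60,-120,-75,-0.2,1],[80,-160,-75,-0.3,1],[107,-204,-75,-0.45,1],[150,-230,-75,-0.6,1],[190,-255,-75,-0.75,1],[236,-280,-75,-0.9,1],[280,-295,-75,-1.05,1],[320,-308,-75,-1.112,1],[350,-317,-75,-1.112,1],[350,-317,-75,-1.112,1],[350,-317,-75,-1.112,1]]'
python3 - <<'E'
from h import *
np.set_printoptions(precision=4,suppress=True)
s=arm.sense(); print(s["clock"],s["tool_pos"],s["tcp_rot"],s["joint_positions"],s["ft_force"])
for n in("scene","top"):
    p=arm.camera(n); cv2.imwrite(f"pics/b{n}.png",p["image"][:,:,::-1])
    print([(w(p,r["xyz"]),r["conf"]) for r in arm.pinpoint(p,"red_bar")[:2]])
E
```

```text
clock: 2.22
tool_pos: [0.4506, -0.1732, 0.3312]
tcp_rot: [-180.0, 0.0, 86.3]
ft_force: [-1.1, -0.4, 0.2]
finger_gap: 0.998
grasp_force: 0.0
2.225 [ 0.4506 -0.1732  0.3312] [-179.9624    0.02     86.3214] [ 64.2143   9.913  -51.3356 106.1688   8.3729  67.8494   6.4402] [-1.0574 -0.3803  0.2227]
[(array([ 0.4507, -0.1712,  0.1979]), 0.92)]
[(array([ 0.4545, -0.1759,  0.198 ]), 0.62)]
```

View pics/bscene.png

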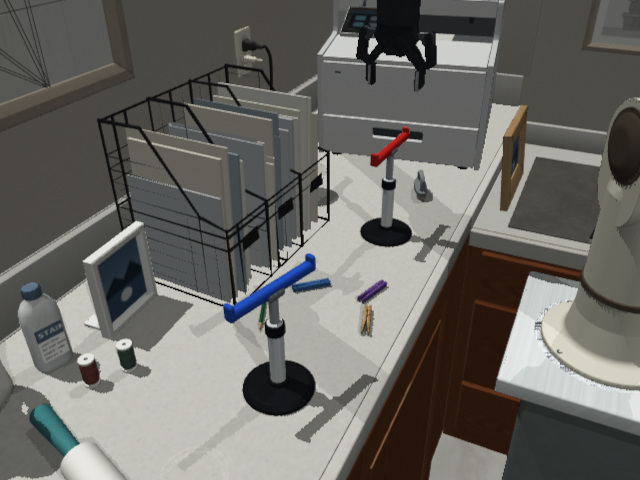

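The jaws are open above the bar (bar at 390,148), lined up on both sides. Descending and closing gently.

```bash
python3 -m pendant '[[0,0,30,0,1],[0,0,60,0,1],[0,0,90,0,1],[0,0,110,0,1],[0,0,122,0,1],[0,0,132,0,1],[0,0,132,0,1],[0,0,132,0,0.5],[0,0,132,0,0.3],[0,0,132,0,0.2],[0,0,132,0,0],[0,0,132,0,0],[0,0,132,0,0],[0,0,132,0,0]]' 40
```

```text
clock: 4.18
tool_pos: [0.451, -0.1728, 0.1993]
tcp_rot: [-180.0, 0.0, 86.3]
ft_force: [-2.1, -0.4, 2.1]
finger_gap: 0.244
grasp_force: 44.5
```

Opening is about 21 mm, which matches a grip on the 22 mm hub. Pulling up with a firmer grip.

```bash
python3 -m pendant '[[0,0,0,0,0],[0,0,0,0,0],[0,0,-6,0,0],[0,0,-12,0,0],[0,0,-18,0,0],[0,0,-24,0,0],[0,0,-30,0,0],[0,0,-36,0,0],[0,0,-42,0,0],[0,0,-48,0,0],[0,0,-54,0,0],[0,0,-60,0,0],[0,0,-66,0,0],[0,0,-66,0,0],[0,0,-66,0,0]]' 70
python3 - <<'E'
from h import *
for n in("scene","top"):
    p=arm.camera(n)
    if n=="scene": cv2.imwrite("pics/c.png",cv2.resize(p["image"][60:260,280:500,::-1],None,fx=2.7,fy=2.7))
    for k in("red_bar","red_button"): print(n,k,[(w(p,r["xyz"]).round(4),r["conf"]) for r in arm.pinpoint(p,k)[:2]])
E
```

```text
clock: 6.05
tool_pos: [0.451, -0.1728, 0.2656]
tcp_rot: [-180.0, 0.0, 86.3]
ft_force: [-4.1, -1.0, 0.8]
finger_gap: 0.246
grasp_force: 72.1
scene red_bar [(array([0.4412, 0.3205, 0.1885]), 0.17)]Traceback (most recent call last):
  File "<stdin>", line 5, in <module>
ValueError: it knows: blue_bar, red_bar
```

View pics/c.png

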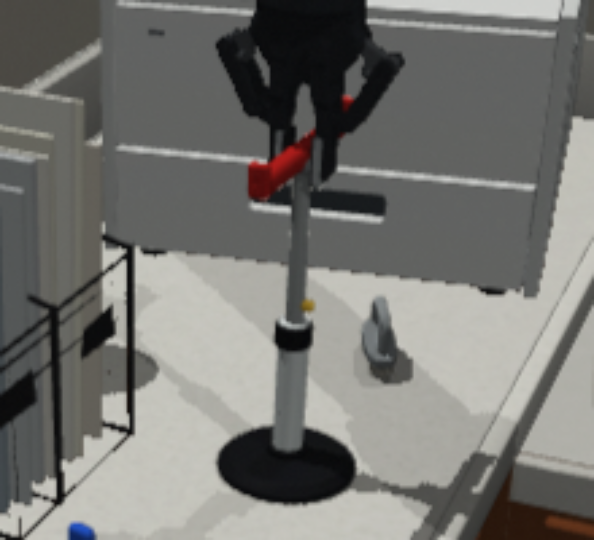

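The crop shows the bar lifted and the yellow button sprung out at crop pixel (307,305), just above the black collar. Releasing and retreating upwards.

```bash
python3 -m pendant '[[0,0,0,0,0.3],[0,0,0,0,0.5],[0,0,0,0,0.8],[0,0,0,0,1],[0,0,0,0,1],[0,0,0,0,1],[0,0,-10,0,1],[0,0,-25,0,1],[0,0,-50,0,1],[0,0,-80,0,1],[0,0,-110,0,1],[0,0,-110,0,1],[0,0,-110,0,1],[0,0,-110,0,1]]'
python3 - <<'E'
from h import *
for n in("scene","top"):
    p=arm.camera(n)
    if n=="scene": cv2.imwrite("pics/d.png",cv2.resize(p["image"][20:240,280:500,::-1],None,fx=2.5,fy=2.5))
    for k in("red_bar","blue_bar"): print(n,k,[(w(p,r["xyz"]).round(4),r["conf"]) for r in arm.pinpoint(p,k)[:2]])
E
```

```text
clock: 7.9
tool_pos: [0.4506, -0.1726, 0.3746]
tcp_rot: [-179.9, -0.0, 86.3]
ft_force: [-0.6, 0.4, 0.6]
finger_gap: 1.001
grasp_force: 0.0
scene red_bar [(array([ 0.4521, -0.1712,  0.2631]), 0.67)]
scene blue_bar [(array([0.4428, 0.3188, 0.1876]), 0.86)]
top red_bar [(array([ 0.4542, -0.1755,  0.2645]), 0.62)]
top blue_bar [(array([0.4433, 0.3216, 0.1877]), 0.8)]
```

View pics/d.png

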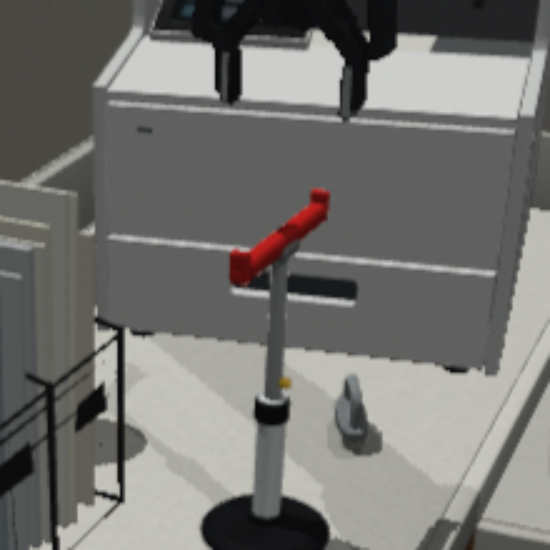

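The bar stays up at z of about 0.263 (mast about 0.091), the button is out at crop pixel (286,382), the gripper is clear, and the blue bar hasn't moved.

```bash
python3 -c "
from bench import arm
print(arm.job_done())"
```

```text
the job is handed in; nothing more can be done
None
```

The red mast is up about 91 mm with its yellow lock button out, the gripper has let go and is clear, the blue stand did not move, and the job is handed in; the hand-in call returned no verdict.

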